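# Close a lens transit case: latch the keeper, snap the lid on and keep it pressed

### The arm

A 6-joint arm with a two-finger parallel gripper is mounted at the origin on a cart in front of the work surface, level with it; the furniture and walls round the work are solid. World frame = base frame: x ahead of the robot, y to its left, z up, the work surface at z = 0. Lengths are in mm, angles in rad, forces in N, time in s.
With the tool pointing down it reaches from about 275 to 750 mm from the base axis. Payload 10.2 kg.
Tool frame: the origin (TCP) lies between the finger pads; the fingertips stand 11 mm ahead of it and the grasp point (between the pads) lies 8 mm behind it; z points along the fingers, y is the line along which they close (so a half turn about z gives the same grasp; the last joint's range is limited). The gripper opens to 85 mm and grips with 20 to 120 N. Pads are 22 mm wide; open, the fingers measure 114 mm over their backs; the gripper's body (76 mm by 85 mm) begins 54 mm behind the grasp point. The pads swing forward as they close: fully open they stand 13 mm farther back than shut.
Start: joints at [-1.436, 0.313, 1.498, -0, 1.331, -0.223], TCP at [183.85, -491.762, 242.294] pointing down, gripper open.
Joint ranges: [-2.94, 2.94], [-0.97, 2.17], [0.19, 2.56], [-1.23, 4.37], [0.02, 3.11], [-2.88, 2.88]. Speed limits (rad/s): [2.39, 2.39, 3.01, 3.14, 3.14, 3.14].

### API

Orientations are given as a unit quaternion [w, x, y, z].
In Python, from rig import sense, eyes, finish_job gives the robot as it stands.
- The arm moves only by the shell command python3 -m jog 'ROWS' [FORCE]. ROWS is JSON, a list of rows, each a list of 7 numbers: the shift along the tool's x, y, z in m, then the turn, a rotation vector about the tool's x, y, z in rad, then the finger opening in m, from 0 to 0.0854. In form: [[dx, dy, dz, rx, ry, rz, gripper], ...]. A call has 1 to 5 rows; each row shifts and turns the commanded pose from where the row before left it, along the tool's axes as they then stand; what a row does not reach is not made up. A row lasts 1/10 s, in which the tool goes at most 50 mm and 8.59 degrees, less where a joint would pass 70% of its speed; a pose out of reach is approached as far as the arm can. A call is refused whole if a number of a shift passes 0.05 or a number of a turn 0.15, either way. A call with a gripper value outside its range is refused whole. The fingers move at their own pace and stop on an object; FORCE is the grip in N (left out, the last holds). Time passes only in rows, so rows that do not move let the fingers close. It gives the time, the measured TCP pose, the force, the opening and the grip force at its end, in the units of the state.
- sense(): the state, without advancing time (a new reading comes with each control period).
- eyes.capture(name): name is "scene" or "side" or "wrist"; returns the picture (420x560x3 uint8, red, green, blue); there is no depth.
- eyes.calibration(name): a dict with "fx", "fy", "cx", "cy" (pixels), "cam_to_world" (4x4, takes a point from camera to world coordinates); the wrist camera has in their place "mount" (4x4, takes a point from camera to tool coordinates, whose origin is the TCP and whose axes are the flange's). Camera axes: x right, y down, z forward; pixel columns grow to the right and rows downward; lengths in mm; the calibration is good to about 2 mm. The wrist camera is an equidistant fisheye: a pixel r from the principal point sees the ray r / f radians off the axis. A picture is of the moment at which its call begins: read the wrist's pose just before it. calibration takes no time and is no camera call.
- finish_job(): hands the job in; it is judged then, once.
The state is a dict: "time_s": time; "joints": joint angles; "dq": joint speeds; "tau": joint torques, N m; "eef_pos": TCP position; "ee_rot": TCP orientation; "force": force on the tool from outside, world axes, zero at the start; "wrist_torque": the same for the moment, N m; "grip_width": opening from 0.0 (shut) to 1.0 (fully open); "grip_force": force on a finger pad.
Only numpy, scipy, OpenCV 4.12 (cv2) and the standard library are available. Lean on these libraries where they do the work, as an engineer would, in place of code of your own. Each camera call takes 0.05 s, during which the arm holds its last target. There are 200 camera calls.

### The job

The lens is already in its transit case. Fold the hinged keeper ring down over the lens until its catch clicks and holds it flat, then take the lid by its bow handle, set it squarely on the case and press it straight down until both side clips snap over its edges and it sits home all round. Finish while still holding the lid: leave the gripper on it and pressing down firmly (about 10 N or more) so that the gasket takes its set, and leave the bundle of sachets and the loupe where they stand.

Things in the scene. Friction and masses are not known exactly. Their poses are not given: they have to be found in the camera images.
- case: Grey open-topped transit case, outside 120 x 86 mm (its x by y), inside 112 x 78 mm, on an aluminium plate (150 x 116 x 6 mm) screwed to the bench: it does not move. Origin under the plate's centre, on the bench, z up. Its level rim is 54 mm above the origin. The lens sits tight in a nest in the middle, top 44 mm up; the keeper ring is hinged inside at the +x end, its thumb tab is at the -x end.
- case_rim (a point): Centre of the case's mouth, level with the rim, 54 mm above the origin of case; axes as case.
- clip_bead (a point): Centre of the rolled bead of the sprung steel clip (24 mm wide, along x) in the middle of the case's +y side, 44 mm from the case's centre; a like clip stands on the -y side. Each bead (4 mm thick) reaches 2.5 mm in over the lid's edge; above it the clip flares outward as a lead-in, up to 72 mm above the case's origin, the highest part of the case.
- keeper (a joint): Angle of the keeper ring, rad: 0 = flat over the lens, latched; grows as its tab swings up. It starts part open and stays where it is put (stiff hinge). Below about 0.14 rad its snap leg bears on a sprung catch: the push on the tab rises to about 5 to 9 N until at about 0.06 rad the catch snaps over and the force drops; it then rests on a stop at 0.
- keeper_tab (a point): Middle of the upper face of the keeper's thumb tab, a flat tongue 15 x 26 x 4 mm at the free end of a white ring (59 mm diameter), 77 mm from the hinge pin; z normal to the face. Latched, it lies 35 mm toward -x from the case's centre, 49.5 mm above the case's origin, 4.5 mm below the rim.
- keeper_hinge (a point): Middle of the keeper's hinge pin: 42 mm toward +x from the case's centre, 47.5 mm above its origin. The pin runs along the case's y.
- lid: Loose grey lid, 118 x 89 mm (x by y), plate 5 mm thick, under it a rounded lip 9 mm deep that fits inside the case's rim with 1.5 mm to spare all round; the same turned by 180 degrees. Origin under the middle of the lip; it lies lip down on the bench. On the case its x runs along the case's x; home, its origin is 45 mm above the case's. About 0.1 kg.
- lid_handle (a point): Centre of the bar of the lid's bow handle, 35 mm above the lid's origin, 21 mm above the plate's upper face; bar 74 mm long (lid's x), 14 mm wide (lid's y), 12 mm high. Lid home: this point is 80 mm above the case's origin, over its centre. The clips resist from 12 mm above that and snap over at 5 mm above, after a push of about 8 to 15 N; then the lid drops onto the rim.
- sachets_mid (a point): Bystander: middle of a bundle of small desiccant sachets held by a band (57 x 68 x 45 mm) lying loose on the bench to the right of the lid.
- loupe_mid (a point): Bystander: middle of a black eye loupe (36 mm diameter, 36 mm high) standing loose on the bench behind the lid.

How it is judged (in metres and radians):
On the way, in this order (a step that is already met when the one before it is completed fails the run):
1. the keeper ring is pressed flat into its catch, before the lid is on (value of joint keeper below 0.03 rad and distance between lid_handle and case_rim above 0.06 m), for 0.2 s.
2. the lid has snapped under both side clips and sits home (z of lid_handle in the frame of case below 0.082 m and horizontal distance between lid_handle and case_rim below 0.005 m and angle between the z axis of lid_handle and the z axis of case, either way round below 0.035 rad), for 0.2 s.
At the end, for the whole second after the job is handed in: Through the last second: keeper latched (<0.03 rad); lid home under both clips (handle 77-82 mm over the case's origin, within 5 mm of centre, turned <0.08 rad, tilted <0.035 rad); fingers on the lid (>3 N), pressing it on the case with >5 N (all of step 2 and value of joint keeper below 0.03 rad and z of lid_handle in the frame of case above 0.077 m and angle between the x axis of lid_handle and the x axis of case, either way round below 0.08 rad and contact force between the fingers and lid above 3 N and contact force between lid and case above 5 N); the arm keeps its last pose, push and grip.
It fails at once if a bystander (the sachet bundle or the loupe) is pushed more than 30 mm (distance of any of sachets_mid, loupe_mid from where it was at the start of the episode above 0.03 m).
It also fails if it takes over 54 s, if anything falls off the work surface, if the arm or the gripper's body presses on something with over 40 N, if the wrist force passes 120 N, or if a joint passes its speed limit or range.

## Working session

There is one attempt and no reset: what is moved stays moved. The work goes in short steps, Python scripts to look and compute and a shell command to move; the robot and the scene stay as the last step left them, time stands still between calls to the robot, and variables do not carry over. Pictures are saved under pics/ and viewed, at most 13 in all, crops included, and the job is handed in when it is done.

```bash
ls; mkdir -p pics; python3 - <<'E'
from rig import sense, eyes
import cv2,numpy as np
s=sense();print(s)
for n in ("scene","side","wrist"):
    c=eyes.calibration(n);print(n,{k:np.round(v,3).tolist() if not isinstance(v,str) else v for k,v in c.items()})
    cv2.imwrite(f"pics/{n}0.png",eyes.capture(n)[:,:,::-1])
E
```

```text
pics
{'time_s': 0.0, 'joints': array([-1.43640513e+00,  3.13465454e-01,  1.49844973e+00,  3.35354352e-06,
        1.33098215e+00, -2.23409533e-01]), 'dq': array([ 0.00044592, -0.00161934,  0.00067226,  0.00039374, -0.0020738 ,
       -0.00026011]), 'tau': array([-1.18179792e-03, -4.12266827e+01, -2.59743798e+01, -2.58453092e-04,
        4.19728385e-03, -2.29740425e-05]), 'eef_pos': array([ 183.81425766, -491.51046825,  241.7223932 ]), 'ee_rot': array([-6.51624484e-04,  9.84039827e-01,  1.77947166e-01,  3.06525714e-05]), 'force': array([ 0.5331994 ,  0.12070381, -0.84129498]), 'wrist_torque': array([-0.01641135, -0.00318059, -0.00533013]), 'grip_force': 0.0, 'grip_width': 0.9994921553829572}
scene {'fx': 469.803, 'fy': 469.803, 'cx': 271.835, 'cy': 209.894, 'cam_to_world': [[-0.828, -0.436, 0.353, 159.408], [-0.561, 0.645, -0.519, 385.215], [-0.001, -0.628, -0.778, 889.296], [0.0, 0.0, 0.0, 1.0]]}
side {'fx': 525.672, 'fy': 525.672, 'cx': 289.573, 'cy': 203.408, 'cam_to_world': [[0.993, -0.052, 0.103, 424.568], [-0.115, -0.493, 0.863, -945.649], [0.005, -0.869, -0.495, 517.934], [0.0, 0.0, 0.0, 1.0]]}
wrist {'fx': 325.192, 'fy': 325.192, 'cx': 279.94, 'cy': 206.939, 'mount': [[0.002, -0.948, -0.317, 81.309], [1.0, 0.002, 0.001, 0.909], [-0.0, -0.317, 0.948, -131.808], [0.0, 0.0, 0.0, 1.0]]}
```

View pics/scene0.png

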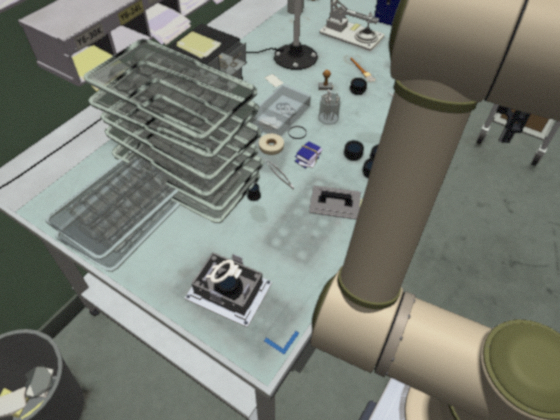

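View pics/side0.png

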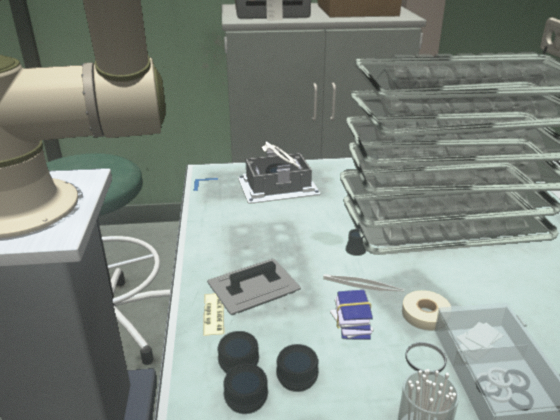

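The scene view shows the case at about (230,287) with its white keeper part open, and the lid at (335,202). In the side view the case is at (279,175), the lid at (253,284), the sachets at (354,315) and the loupe at (356,241). Next I'll enlarge the case and lid.

```bash
python3 - <<'E'
import cv2,numpy as np
a=cv2.imread("pics/scene0.png");b=cv2.imread("pics/side0.png")
def crop(im,x,y,w,h): return cv2.resize(im[y:y+h,x:x+w],(400,300),interpolation=cv2.INTER_CUBIC)
top=np.hstack([crop(a,180,245,100,75),crop(b,230,135,100,75)])
bot=np.hstack([crop(a,290,165,100,75),crop(b,200,245,100,75)])
cv2.imwrite("pics/crop1.png",np.vstack([top,bot]))
E
```

```text
(no output)
```

View pics/crop1.png

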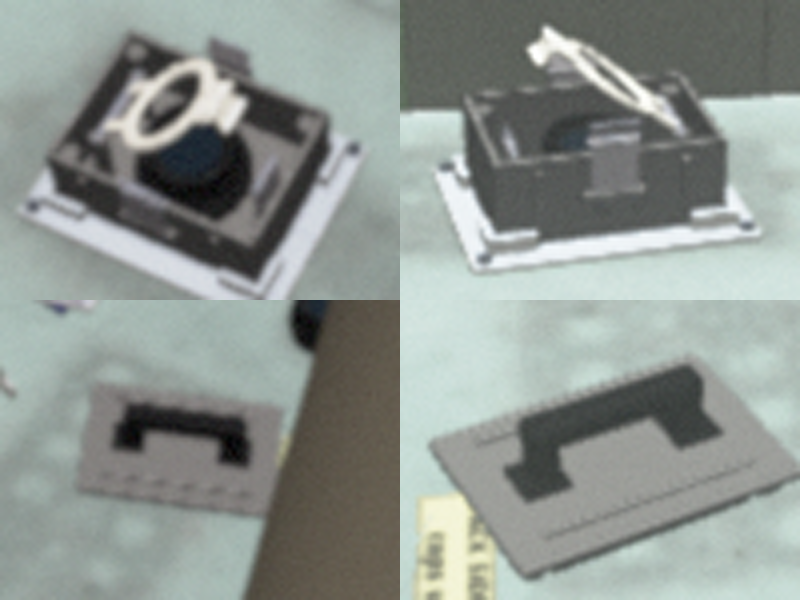

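View pics/wrist0.png

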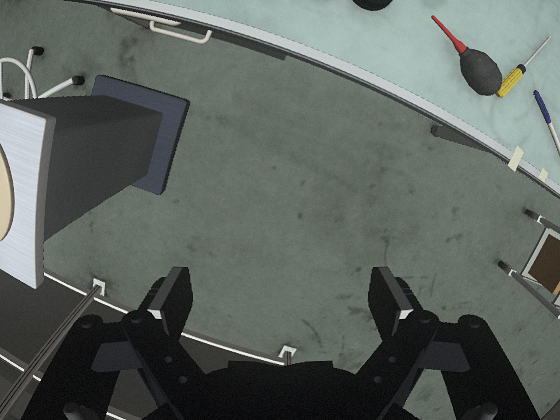

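The top crops show the case rim and the keeper hinged at world +x with its tab up toward −x. The bottom crops show the lid and handle. The wrist view sees only floor. I'll cast the rim and lid corners onto their planes.

```bash
cat > h.py <<'E'
import numpy as np
from rig import eyes,sense
from scipy.spatial.transform import Rotation as R
def ray(n,uv,pose=None):
    c=eyes.calibration(n);uv=np.array(uv,float)
    d=np.array([(uv[0]-c["cx"])/c["fx"],(uv[1]-c["cy"])/c["fy"],1.])
    if n=="wrist":
        r=np.hypot(d[0],d[1]);d=np.array([*(d[:2]/r*np.sin(r)),np.cos(r)])
        M=np.array(c["mount"]);p,q=pose;T=np.eye(4);T[:3,:3]=R.from_quat(q,scalar_first=True).as_matrix();T[:3,3]=p;M=T@M
    else: M=np.array(c["cam_to_world"])
    return M[:3,3],M[:3,:3]@d
def plane(n,uv,z,pose=None):
    o,d=ray(n,uv,pose);return o+d*(z-o[2])/d[2]
def tri(rays):
    A=0;b=0
    for o,d in rays:
        d=d/np.linalg.norm(d);P=np.eye(3)-np.outer(d,d);A=A+P;b=b+P@o
    return np.linalg.solve(A,b)
def togo(world):  # world vector -> tool axes
    return R.from_quat(sense()["ee_rot"],scalar_first=True).inv().apply(world)
E
python3 - <<'E'
from h import *
np.set_printoptions(precision=1,suppress=True)
def quad(n,P,z):
    Q=np.array([plane(n,p,z) for p in P]);print(n,Q[:,:2].tolist(),'c',Q.mean(0))
    e=Q-np.roll(Q,-1,0);print(' len',np.linalg.norm(e,axis=1),'ang',np.degrees(np.arctan2(e[:,1],e[:,0])))
quad("side",[(252.5,176.3),(311.3,169.3),(305,153.3),(246.3,158.8)],54)
quad("scene",[(212.5,254.3),(262,271.8),(244,301),(192.5,283.8)],54)
quad("side",[(207.5,280),(272.5,259.5),(300,286),(232.5,311)],14)
# lid scene left edge
for p in [(314,260-0),(309,287)]: pass
for name,ps,pc in [("bar top L",(230.5+1,271.5),None)]: pass
f=lambda a,b:tri([ray("scene",a),ray("side",b)])
# bar top faces: scene (120,405)-(245,425) bottom-left crop ; side crop (525,425)-(700,370)
print(f((290+185/4,165+113/4),(200+212/4,245+100/4)))
# tab: scene crop (230,105); side crop (545,45)
print("tab",f((180+232/4,245+105/4),(230+140/4,135+45/4)))
print("sach",plane("side",(355,325),20),"loupe",plane("side",(356,248),10))
E
```

```text
side [[461.11326146288144, -23.887631002059948], [580.3305118001714, -5.006899974209546], [578.6944247632458, 73.56135194895921], [452.65361408839334, 58.630947572875584]] c [518.2  25.8  54. ]
 len [120.7  78.6 126.9  83. ] ang [-171.   -88.8    6.8   95.9]
scene [[574.2549362850187, -1.4707001221122482], [462.55084168703286, -24.924323160879737], [453.7217829168022, 49.97308078568403], [563.132175603532, 77.1964677726312]] c [513.4  25.2  54. ]
 len [114.1  75.4 112.7  79.4] ang [  11.9  -83.3 -166.    98. ]
side [[376.14786598215574, -291.2795235612542], [480.26840552171507, -248.60380615483587], [515.7738416311392, -321.2229174471548], [412.82936904185823, -366.6060767071525]] c [ 446.3 -306.9   14. ]
 len [112.5  80.8 112.5  83.8] ang [-157.7  116.1   23.8  -64. ]
[ 445.4 -309.5   40.9]
tab [488.4  21.2  96.4]
sach [ 578.  -420.1   20. ] loupe [ 624.7 -225.2   10. ]
```

```bash
python3 -m jog '[[0.03,-0.023,0,0,0,0,0],[0.03,-0.023,0,0,0,0,0],[0.03,-0.023,0,0,0,0,0],[0.03,-0.023,0,0,0,0,0],[0.03,-0.023,0,0,0,0,0]]' 20
python3 - <<'E'
from h import *
np.set_printoptions(precision=0,suppress=True)
f=lambda a,b:tri([ray("scene",a),ray("side",b)])
print(plane("side",(372,250),0),plane("side",(343,190),30),plane("scene",(222,217),0),plane("scene",(100,262),0),plane("scene",(52,215),0))
print(f((258,95),(366,97)),f((258,95),(357,62)))
E
```

```text
time_s: 0.65
eef_pos: [284.6, -330.1, 242.2]
ee_rot: [-0.0, 0.984, 0.178, 0.0]
force: [0.7, -0.5, 0.5]
grip_width: 0.143
grip_force: 0.0
[ 655. -220.    0.] [636. -54.  30.] [ 649. -123.    0.] [796. 130.   0.] [993. 102.   0.]
[ 619. -249.  286.] [ 603. -217.  322.]
```

```bash
python3 -m jog '[[0.03,-0.023,0,0,0,0,0],[0.03,-0.023,0,0,0,0,0],[0.03,-0.023,0,0,0,0,0],[0.03,-0.023,0,0,0,0,0],[0.03,-0.023,0,0,0,0,0]]'
python3 -m jog '[[0.03,-0.023,0.01,0,0,0,0],[0.03,-0.023,0.01,0,0,0,0],[0.03,-0.023,0.01,0,0,0,0],[0.03,-0.023,0.01,0,0,0,0],[0.022,-0.023,0.01,0,0,0,0]]'
python3 -m jog '[[0,-0.02,0.01,0,0,0.1,0],[0,0,0,0,0,0.1,0],[0,0,0,0,0,0,0]]'
python3 - <<'E'
from h import *;import cv2
s=sense();np.savez("p1.npz",p=s["eef_pos"],q=s["ee_rot"])
cv2.imwrite("pics/w1.png",eyes.capture("wrist")[:,:,::-1])
E
```

```text
time_s: 1.15
eef_pos: [384.8, -169.8, 242.3]
ee_rot: [0.0, 0.984, 0.178, 0.0]
force: [0.3, -0.8, -1.0]
grip_width: 0.001
grip_force: 0.0
time_s: 1.65
eef_pos: [477.8, -12.2, 191.7]
ee_rot: [-0.0, 0.984, 0.178, -0.0]
force: [-0.1, -1.2, -0.1]
grip_width: 0.001
grip_force: 0.0
time_s: 1.95
eef_pos: [469.8, 5.4, 182.0]
ee_rot: [-0.0, 0.997, 0.079, -0.0]
force: [1.1, 0.6, 1.0]
grip_width: 0.002
grip_force: 0.0
```

View pics/w1.png

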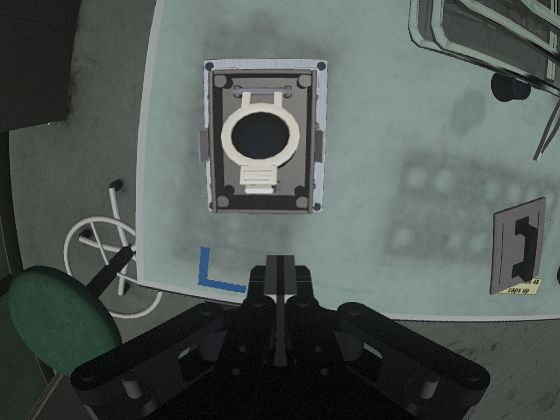

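The wrist view shows the case at (265,138) with plate corners near (205,60), (327,60), (325,213), (208,212). The tab is at (259,180), the fingertips at (281,258) and the lid handle at (522,250).

```bash
python3 - <<'E'
from h import *;import cv2
np.set_printoptions(precision=1,suppress=True)
z=np.load("p1.npz");P=(z["p"],z["q"]);print(P[0])
f=lambda uv,zz:plane("wrist",uv,zz,P)
def quad(U,h):
    Q=np.array([f(u,h) for u in U]);e=Q-np.roll(Q,-1,0);print(Q[:,:2].tolist(),'c',Q.mean(0),'len',np.linalg.norm(e,axis=1),'ang',np.degrees(np.arctan2(e[:,1],e[:,0])))
quad([(205,60),(327,60),(325,213),(208,212)],6)
quad([(212,70),(319,69),(318,211),(214,211)],54)
# keeper tab ends: outer edge (259,193), mid(259,178)
for h in (75,85,95): print(h,f((259,192),h),f((259,178),h),f((259,168),h))
print("hinge",f((263,91),47.5))
print("clips",f((203,145),66),f((321,145),66))
print("handle",f((519,235),41),"lid",[f(u,14)[:2].tolist() for u in[(494,212),(544,197),(538,280),(490,294)]])
im=cv2.imread("pics/w1.png");cv2.imwrite("pics/c2.png",cv2.resize(im[45:225,185:345],None,fx=3.3,fy=3.3,interpolation=cv2.INTER_CUBIC))
E
```

```text
[469.8   5.4 182. ]
[[580.9639246735209, 93.3891831076269], [597.6184861068148, -19.352901521242888], [449.52583824277525, -45.1245296182004], [431.60049226631656, 72.46887231939894]] c [514.9  25.3   6. ] len [114.  150.3 119.  150.8] ang [  98.4    9.9  -81.3 -172. ]
[[568.646245105391, 74.57382987888165], [581.8006021039848, -8.619567700007842], [466.1052996796759, -29.075114587835788], [451.9221695794946, 58.6973453320481]] c [517.1  23.9  54. ] len [ 84.2 117.5  88.9 117.8] ang [  99.    10.   -80.8 -172.3]
75 [480.8  22.3  75. ] [491.7  23.8  75. ] [499.4  24.9  75. ]
85 [483.8  22.1  85. ] [494.2  23.6  85. ] [501.5  24.6  85. ]
95 [486.7  21.9  95. ] [496.7  23.3  95. ] [503.7  24.3  95. ]
hinge [557.1  32.1  47.5]
clips [509.2  71.2  66. ] [523.1 -19.1  66. ]
handle [ 470.2 -269.7   41. ] lid [[484.39737357931443, -242.5272090450212], [516.5915913685284, -321.58642937792155], [401.76058718307763, -376.5859076688152], [376.29704270714115, -289.66455873415197]]
```

View pics/c2.png

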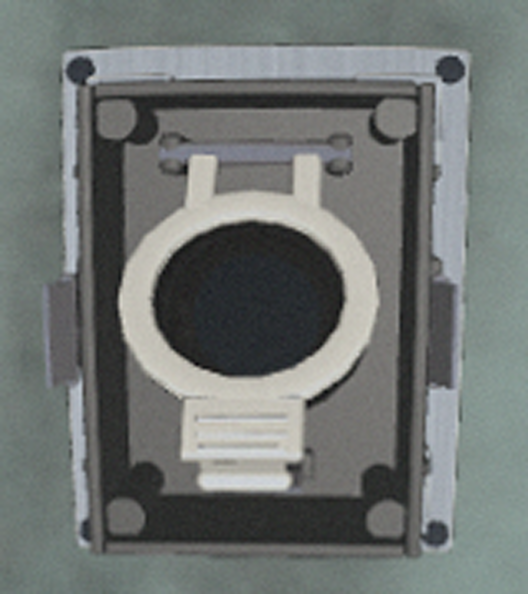

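The crop shows the tab's ribbed face centred at (258,175), the hinge at (263,91) and both clips beside the case. The case centre is about (516,25) with a yaw of 9°, which the tool now matches. The tab centre is at about z 96, or roughly 0.69 rad. I'll move over the tab end and follow its arc.

```bash
python3 -m jog '[[0.0265,-0.012,0.02,0,0,0,0],[0,0,0.03,0,0,0,0],[0,0,0.014,0,0,0,0],[0,0,0,0,0,0,0]]'
python3 -m jog '[[-0.003,0,0.008,0,0,0,0],[-0.003,0,0.008,0,0,0,0],[-0.002,0,0.006,0,0,0,0],[-0.002,0,0.006,0,0,0,0],[-0.001,0,0.006,0,0,0,0]]'
python3 -m jog '[[-0.001,0,0.006,0,0,0,0],[-0.001,0,0.004,0,0,0,0],[0,0,0.002,0,0,0,0],[0,0,0,0,0,0,0]]'
```

```text
time_s: 2.4
eef_pos: [493.5, 20.7, 116.7]
ee_rot: [-0.0, 0.997, 0.08, -0.002]
force: [0.6, -0.4, 0.3]
grip_width: -0.001
grip_force: 0.0
time_s: 2.9
eef_pos: [483.3, 19.1, 84.0]
ee_rot: [0.0, 0.997, 0.079, 0.0]
force: [-1.0, -0.5, 1.1]
grip_width: 0.0
grip_force: 0.2
time_s: 3.3
eef_pos: [481.4, 18.9, 72.1]
ee_rot: [-0.0, 0.997, 0.079, -0.0]
force: [-0.3, -0.4, -0.1]
grip_width: 0.0
grip_force: 0.0
```

```bash
python3 -m jog '[[0,0,0.003,0,0,0,0],[0,0,0.002,0,0,0,0],[0,0,0.001,0,0,0,0]]'
python3 -m jog '[[0,0,0.002,0,0,0,0],[0,0,0.001,0,0,0,0],[0,0,0.001,0,0,0,0]]'
python3 - <<'E'
from h import *;import cv2
cv2.imwrite("pics/x.png",eyes.capture("side")[130:215,230:330,::-1])
im=cv2.imread("pics/x.png");cv2.imwrite("pics/s3.png",cv2.resize(im,None,fx=5,fy=5,interpolation=cv2.INTER_CUBIC))
E
```

```text
time_s: 3.6
eef_pos: [481.2, 18.9, 66.5]
ee_rot: [0.0, 0.997, 0.079, -0.0]
force: [-4.9, -2.0, 8.0]
grip_width: -0.001
grip_force: 4.2
time_s: 3.9
eef_pos: [481.7, 18.9, 62.2]
ee_rot: [0.0, 0.997, 0.079, 0.0]
force: [-0.9, 0.3, -0.1]
grip_width: -0.001
grip_force: 0.0
```

View pics/s3.png

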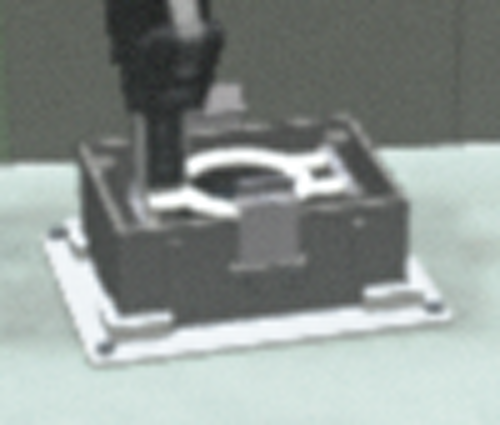

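The ring lies flat and the fingertips are on the tab. The force peaked at 8 N and then dropped, as expected for a snap. I'll press on to the stop to confirm.

```bash
python3 -m jog '[[0,0,0.001,0,0,0,0],[0,0,0.001,0,0,0,0],[0,0,0.001,0,0,0,0],[0,0,0.001,0,0,0,0]]'
python3 -m jog '[[0,0,-0.02,0,0,0,0.03],[0,0,-0.04,0,0,0,0.0854],[0,0,-0.04,0,0,0,0.0854],[0,0,-0.04,0,0,0,0.0854],[0,0,0,0,0,0,0.0854]]'
```

```text
time_s: 4.35
eef_pos: [481.7, 18.8, 59.3]
ee_rot: [0.0, 0.997, 0.079, 0.0]
force: [-6.6, 0.5, 21.0]
grip_width: 0.001
grip_force: 10.1
time_s: 4.85
eef_pos: [483.5, 18.6, 203.0]
ee_rot: [0.001, 0.997, 0.079, 0.005]
force: [0.2, -0.6, -0.7]
grip_width: 0.844
grip_force: 0.0
```

```bash
python3 -m jog '[[-0.013,0.038,0,0,0,0,0.0854],[-0.013,0.038,0,0,0,0,0.0854],[-0.013,0.038,0,0,0,0,0.0854],[-0.013,0.038,0,0,0,0,0.0854],[-0.013,0.038,0,0,0,0,0.0854]]'
python3 -m jog '[[-0.013,0.038,0.01,0,0,0,0.0854],[-0.013,0.038,0.01,0,0,0,0.0854],[-0.013,0.038,0,0,0,-0.125,0.0854],[0,0,0,0,0,-0.125,0.0854],[0,0,0,0,0,0,0.0854]]'
python3 - <<'E'
from h import *;import cv2
s=sense();np.savez("p2.npz",p=s["eef_pos"],q=s["ee_rot"])
cv2.imwrite("pics/w2.png",eyes.capture("wrist")[:,:,::-1])
E
```

```text
time_s: 5.35
eef_pos: [446.4, -180.4, 197.5]
ee_rot: [-0.0, 0.997, 0.079, -0.0]
force: [0.9, 0.0, -0.1]
grip_width: 1.0
grip_force: 0.0
time_s: 5.85
eef_pos: [426.0, -298.2, 177.2]
ee_rot: [-0.001, 0.979, 0.202, -0.0]
force: [0.2, -0.1, 0.4]
grip_width: 0.997
grip_force: 0.0
```

View pics/w2.png

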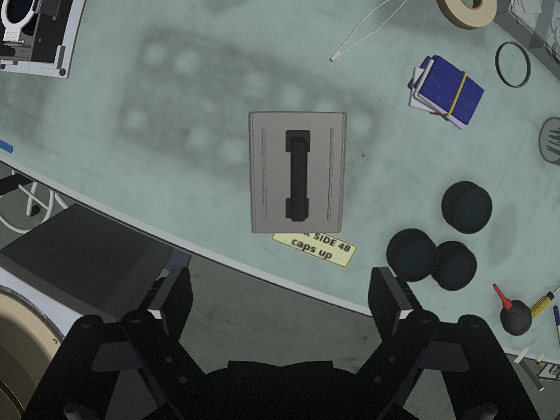

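The lid is seen squarely, with corners at (249,112), (347,112), (341,232), (252,233). The handle bar runs from (298,140) to (297,215). The sachets are clear at (445,92).

```bash
python3 - <<'E'
from h import *;import cv2
np.set_printoptions(precision=1,suppress=True)
z=np.load("p2.npz");P=(z["p"],z["q"]);print(P[0])
f=lambda uv,zz:plane("wrist",uv,zz,P)
im=cv2.imread("pics/w2.png");g=im.max(2)
m=(g<75).astype(np.uint8);m[:, :262]=0;m[:,335:]=0;m[:120]=0;m[225:]=0
n,l,st,c=cv2.connectedComponentsWithStats(m);i=1+st[1:,4].argmax();print(st[i],c[i])
ys=np.arange(155,195);mid=np.array([np.where(l[y]==i)[0].mean() for y in ys]);k=np.polyfit(ys,mid,1);print(k)
a,b=[f((np.polyval(k,y),y),41) for y in (145,205)]
print("bar",a,b,"yaw",np.degrees(np.arctan2(*(a-b)[1::-1])))
Q=np.array([f(u,14) for u in [(249,112),(347,112),(341,232),(252,233)]]);e=Q-np.roll(Q,-1,0)
c=Q.mean(0);print('c',c,'len',np.linalg.norm(e,axis=1),'ang',np.degrees(np.arctan2(e[:,1],e[:,0])))
print("bar ends",f((298,131),35),f((297,220),35))
print("tool yaw",R.from_quat(P[1],scalar_first=True).as_matrix()[:,0])
print("togo tool",togo(c-P[0]))
E
```

```text
[ 426.  -298.2  177.2]
[ 286  130   24   92 1765] [297.8 174.1]
[  0.  298.5]
bar [ 474.3 -295.    41. ] [ 426.6 -316.5   41. ] yaw 24.270064630064375
c [ 446.  -308.5   14. ] len [ 88.6 117.1  88.4 117. ] ang [ 114.1   23.4  -66.  -156.5]
bar ends [ 484.4 -290.4   35. ] [ 411.5 -322.2   35. ]
tool yaw [ 0.9  0.4 -0. ]
togo tool [ 14.4  17.6 163.2]
```

```bash
python3 -m jog '[[0.0157,0.0167,0.03,0,0,-0.01,0.0854],[0,0,0.04,0,0,0,0.0854],[0,0,0.04,0,0,0,0.0854],[0,0,0.025,0,0,0,0.07],[0,0,0.012,0,0,0,0.05]]'
python3 -m jog '[[0,0,0,0,0,0,0.03],[0,0,0,0,0,0,0.015],[0,0,0,0,0,0,0.0],[0,0,0,0,0,0,0.0],[0,0,0,0,0,0,0.0]]' 110
python3 -m jog '[[0,0,-0.01,0,0,0,0.0],[0,0,-0.03,0,0,0,0],[0,0,-0.04,0,0,0,0],[0,0,-0.04,0,0,0,0],[0,0,0,0,0,0,0]]'
python3 - <<'E'
from h import *;import cv2
s=sense();np.savez("p3.npz",p=s["eef_pos"],q=s["ee_rot"])
cv2.imwrite("pics/w3.png",eyes.capture("wrist")[:,:,::-1])
E
```

```text
time_s: 6.4
eef_pos: [447.0, -305.1, 29.0]
ee_rot: [-0.002, 0.978, 0.207, -0.001]
force: [0.1, 0.5, 0.2]
grip_width: 0.688
grip_force: 0.0
time_s: 6.9
eef_pos: [448.3, -307.4, 33.1]
ee_rot: [0.001, 0.978, 0.207, 0.001]
force: [-0.6, 1.7, 7.0]
grip_width: 0.134
grip_force: 108.0
time_s: 7.4
eef_pos: [449.3, -308.4, 157.6]
ee_rot: [0.005, 0.978, 0.207, 0.003]
force: [-0.4, 0.5, -1.7]
grip_width: 0.13
grip_force: 107.9
```

View pics/w3.png

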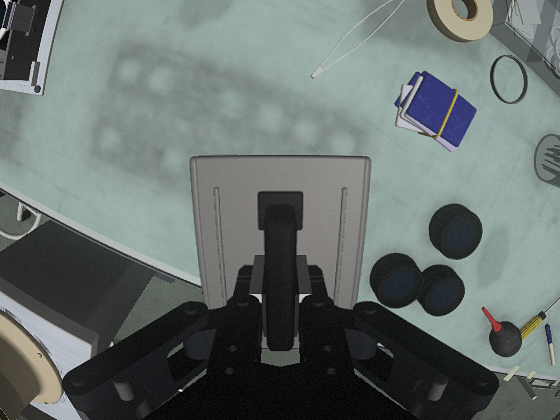

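The lid is held squarely. Its front corners are at (191,157) and (370,157), symmetric about the image centre, so I'll derive its pose in the tool frame.

```bash
python3 - <<'E'
from h import *;import cv2
np.set_printoptions(precision=1,suppress=True)
I=(np.zeros(3),np.array([1.,0,0,0]))
for h in (15,17,19,21,23):
    a,b=[plane("wrist",u,h,I) for u in [(191,157),(370,157)]]
    print(h,a,b,np.linalg.norm(a-b))
s=sense();p=s["eef_pos"];Rm=R.from_quat(s["ee_rot"],scalar_first=True).as_matrix();print(p,Rm)
y=np.arctan2(Rm[1,0],Rm[0,0]);print(np.degrees(y))
print("togo",togo(np.array([516,24.8,p[2]])-p))
E
```

```text
15 [ 56.7 -40.6  15. ] [56.8 43.1 15. ] 83.69963939105448
17 [ 56.3 -41.2  17. ] [56.5 43.7 17. ] 84.83994257230074
19 [ 56.  -41.7  19. ] [56.2 44.3 19. ] 85.98024575354701
21 [ 55.7 -42.3  21. ] [55.8 44.8 21. ] 87.12054893479325
23 [ 55.3 -42.9  23. ] [55.5 45.4 23. ] 88.26085211603952
[ 448.4 -307.6  154.5] [[ 0.9  0.4  0. ]
 [ 0.4 -0.9 -0. ]
 [ 0.   0.  -1. ]]
23.93185336710216
togo [ 196.6 -276.4   -1.2]
```

```bash
python3 -m jog '[[0.022,-0.0308,0,0,0,0,0],[0.022,-0.0308,0,0,0,0,0],[0.022,-0.0308,0,0,0,0,0],[0.022,-0.0308,0,0,0,0,0],[0.022,-0.0308,0,0,0,0,0]]'
python3 -m jog '[[0.022,-0.0308,0,0,0,0,0],[0.022,-0.0308,0,0,0,0,0],[0.022,-0.0308,0,0,0,0.06,0],[0.02,-0.03,0,0,0,0.1,0],[0,0,0,0,0,0.1,0]]'
python3 -m jog '[[0,0,0,0,0,0,0],[0,0,0,0,0,0,0]]'
python3 - <<'E'
from h import *;import cv2
np.set_printoptions(precision=1,suppress=True)
s=sense();np.savez("p4.npz",p=s["eef_pos"],q=s["ee_rot"]);p=s["eef_pos"]
print(p,togo(np.array([518,26.4,p[2]])-p),togo(np.array([0,0,1]))*1000)
a=eyes.capture("wrist")[:,:,::-1];b=eyes.capture("side")[:,:,::-1]
cv2.imwrite("pics/w4.png",a);cv2.imwrite("pics/s4.png",b)
v=lambda i:cv2.resize(i,(400,300),interpolation=cv2.INTER_CUBIC)
cv2.imwrite("pics/v4.png",np.vstack([cv2.resize(a[60:260,140:420],(420*1,300)),cv2.resize(b[90:215,210:385],(420,300),interpolation=cv2.INTER_CUBIC)]))
E
```

```text
time_s: 7.95
eef_pos: [485.2, -119.7, 150.6]
ee_rot: [-0.001, 0.978, 0.207, -0.001]
force: [0.5, -0.2, -1.8]
grip_width: 0.133
grip_force: 107.9
time_s: 8.45
eef_pos: [516.3, 28.5, 150.5]
ee_rot: [-0.001, 0.997, 0.079, -0.001]
force: [0.3, 0.6, -0.5]
grip_width: 0.133
grip_force: 107.9
time_s: 8.65
eef_pos: [516.3, 24.6, 150.8]
ee_rot: [-0.0, 0.997, 0.08, -0.001]
force: [0.2, -0.0, -0.6]
grip_width: 0.136
grip_force: 107.9
[516.3  24.6 150.8] [ 2.  -1.5 -0. ] [   -1.2    -0.3 -1000. ]
```

View pics/v4.png

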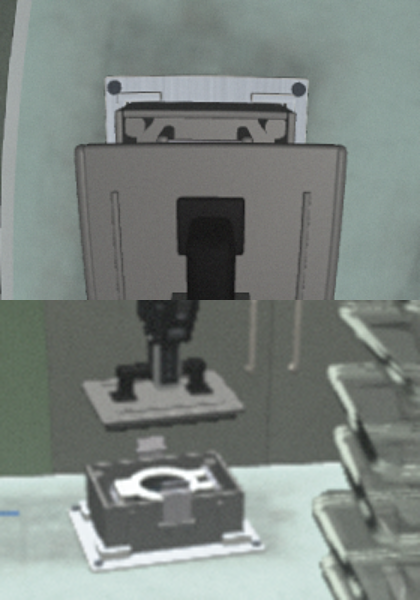

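The keeper is flat and the lid hovers level above the case. In the wrist image the lid corners are at (190.7,158) and (370.7,157.3), the rim's far corners at (217,133) and (335,132), and the plate corners at (210.7,111) and (346,112.7).

```bash
python3 - <<'E'
from h import *
np.set_printoptions(precision=1,suppress=True)
z=np.load("p4.npz");p=z["p"];q=z["q"]
Rm=R.from_quat(q,scalar_first=True)
T=lambda uv,h:Rm.inv().apply(plane("wrist",uv,h,(p,q))-p)
for n,U,h in [("lid",[(190.7,158),(370.7,157.3)],132),("lid",[(190.7,158),(370.7,157.3)],128),("rim",[(217.3,133.3),(335.3,132)],54),("plate",[(210.7,111.3),(346,112.7)],6)]:
    a,b=[T(u,h) for u in U];m=(a+b)/2;print(n,h,a,b,"mid",m,"len",np.linalg.norm(a-b),"dir deg",np.degrees(np.arctan2(b[0]-a[0],b[1]-a[1])))
E
```

```text
lid 132 [ 55.8 -41.8  18.7] [56.3 44.6 18.7] mid [56.1  1.4 18.7] len 86.3607609613445 dir deg 0.3461297472575965
lid 128 [ 55.1 -42.9  22.7] [55.7 45.7 22.7] mid [55.4  1.4 22.7] len 88.65625396001758 dir deg 0.3461297472575506
rim 54 [ 60.  -43.3  96.7] [60.9 40.1 96.7] mid [60.4 -1.6 96.7] len 83.45546329825461 dir deg 0.6449004028712867
plate 6 [ 74.7 -57.9 144.7] [ 73.6  57.2 144.7] mid [ 74.1  -0.3 144.7] len 115.0509219531598 dir deg -0.5521848143340847
```

```bash
python3 -m jog '[[0.0027,-0.0019,0.01,0,0,0,0],[0,0,0.02,0,0,0,0],[0,0,0.018,0,0,0,0],[0,0,0,0,0,0,0],[0,0,0,0,0,0,0]]'
python3 - <<'E'
from h import *;import cv2
s=sense();np.savez("p5.npz",p=s["eef_pos"],q=s["ee_rot"]);print(s["eef_pos"],s["force"])
a=eyes.capture("wrist")[:,:,::-1];b=eyes.capture("side")[:,:,::-1];c=eyes.capture("scene")[:,:,::-1]
w=cv2.resize(a[90:190,170:390],(800,364),interpolation=cv2.INTER_CUBIC)
x=cv2.resize(b[120:200,225:335],(330,236),interpolation=cv2.INTER_CUBIC)
y=cv2.resize(c[230:320,170:290],(315,236),interpolation=cv2.INTER_CUBIC)
cv2.imwrite("pics/v5.png",np.vstack([w,np.hstack([x,y,np.zeros((236,155,3),np.uint8)])]))
E
```

```text
time_s: 9.25
eef_pos: [519.1, 27.1, 103.3]
ee_rot: [-0.0, 0.997, 0.079, -0.0]
force: [0.3, -0.1, -1.4]
grip_width: 0.133
grip_force: 107.9
[519.12765355  27.08651381 103.27304392] [ 0.3185311  -0.09750122 -1.44618663]
```

View pics/v5.png

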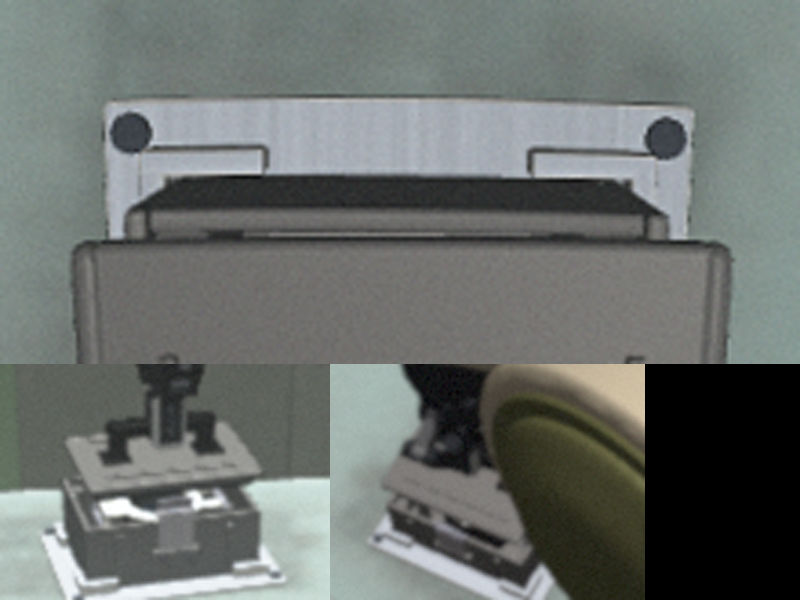

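The lid and rim are nearly concentric. Lid corners are at (190.9,156.8) and (370.2,156.8), rim corners at (205.2,148) and (353.7,148.9), and plate corners at (199.2,117.8) and (360.3,118.6).

```bash
python3 - <<'E'
from h import *
np.set_printoptions(precision=1,suppress=True)
z=np.load("p5.npz");p=z["p"];q=z["q"]
Rm=R.from_quat(q,scalar_first=True)
T=lambda uv,h:Rm.inv().apply(plane("wrist",uv,h,(p,q))-p)
for n,U,h in [("lid",[(190.9,156.8),(370.2,156.8)],p[2]-20),("rim",[(205.2,148),(353.7,148.9)],54),("plate",[(199.2,117.8),(360.3,118.6)],6)]:
    a,b=[T(u,h) for u in U];m=(a+b)/2;print(n,h,m,"len",np.linalg.norm(a-b),"deg",np.degrees(np.arctan2(b[0]-a[0],b[1]-a[1])))
E
```

```text
lid 83.2730439196031 [56.3  1.3 20. ] len 86.67994434960808 deg 0.11533680260874907
rim 54 [56.   0.8 49.3] len 84.49571154082209 deg -0.2593657360554829
plate 6 [71.3  0.9 97.2] len 114.43704712155593 deg -0.19007981179172415
```

```bash
python3 -m jog '[[-0.0009,-0.0004,0.004,0,0,0.005,0],[0,0,0.004,0,0,0,0],[0,0,0.002,0,0,0,0],[0,0,0.001,0,0,0,0],[0,0,0,0,0,0,0]]'
python3 -m jog '[[0,0,0.002,0,0,0,0],[0,0,0.001,0,0,0,0],[0,0,0,0,0,0,0]]'
python3 -m jog '[[0,0,0.002,0,0,0,0],[0,0,0.001,0,0,0,0],[0,0,0,0,0,0,0]]'
```

```text
time_s: 9.9
eef_pos: [518.1, 27.5, 92.2]
ee_rot: [-0.0, 0.997, 0.076, -0.0]
force: [0.8, -0.7, -0.7]
grip_width: 0.132
grip_force: 107.9
time_s: 10.2
eef_pos: [518.0, 27.8, 89.2]
ee_rot: [-0.0, 0.997, 0.076, -0.0]
force: [-1.0, 2.1, 0.7]
grip_width: 0.129
grip_force: 108.0
time_s: 10.5
eef_pos: [518.6, 27.3, 86.6]
ee_rot: [0.0, 0.997, 0.076, 0.001]
force: [-0.0, 1.4, 3.7]
grip_width: 0.133
grip_force: 108.6
```

```bash
python3 -m jog '[[0,0,0.001,0,0,0,0],[0,0,0.001,0,0,0,0],[0,0,0,0,0,0,0]]'
python3 -m jog '[[0,0,0.001,0,0,0,0],[0,0,0.001,0,0,0,0],[0,0,0,0,0,0,0]]'
```

```text
time_s: 10.8
eef_pos: [518.8, 27.3, 85.0]
ee_rot: [0.0, 0.997, 0.076, 0.001]
force: [0.4, 1.3, 6.3]
grip_width: 0.134
grip_force: 108.9
time_s: 11.1
eef_pos: [518.5, 27.4, 82.5]
ee_rot: [0.0, 0.997, 0.076, 0.001]
force: [2.2, 1.2, 2.7]
grip_width: 0.138
grip_force: 108.4
```

```bash
python3 -m jog '[[0,0,0.0015,0,0,0,0],[0,0,0.0015,0,0,0,0],[0,0,0,0,0,0,0]]'
python3 -m jog '[[0,0,0.001,0,0,0,0],[0,0,0.001,0,0,0,0],[0,0,0,0,0,0,0]]'
```

```text
time_s: 11.4
eef_pos: [517.6, 27.4, 78.6]
ee_rot: [-0.0, 0.997, 0.076, -0.001]
force: [-0.7, 0.5, -1.5]
grip_width: 0.134
grip_force: 107.8
time_s: 11.7
eef_pos: [518.0, 27.4, 78.1]
ee_rot: [0.0, 0.997, 0.076, -0.0]
force: [-5.7, -0.3, 10.3]
grip_width: 0.136
grip_force: 109.6
```

```bash
python3 -m jog '[[0,0,0.0007,0,0,0,0],[0,0,0,0,0,0,0],[0,0,0,0,0,0,0],[0,0,0,0,0,0,0],[0,0,0,0,0,0,0]]'
python3 - <<'E'
from h import *;import cv2
b=eyes.capture("side")[:,:,::-1]
cv2.imwrite("pics/v6.png",cv2.resize(b[100:380,190:430],(600,600*280//240//1),interpolation=cv2.INTER_CUBIC)[:600])
print(sense()["force"],sense()["eef_pos"])
E
```

```text
time_s: 12.2
eef_pos: [518.0, 27.4, 78.1]
ee_rot: [0.0, 0.997, 0.076, 0.0]
force: [-8.5, 0.4, 17.3]
grip_width: 0.132
grip_force: 110.7
[-8.9100132   0.35989125 17.02562147] [517.99841855  27.40656158  78.0915576 ]
```

View pics/v6.png

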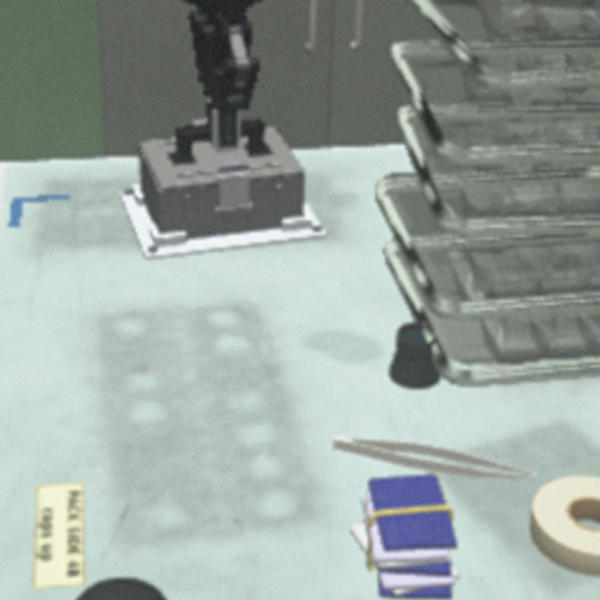

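The lid sits flush with its near clip over the edge at about (234,190) and is being pressed with 17 N. The bystanders have not moved, so I'm handing in.

```bash
python3 -c "
from rig import finish_job
print(finish_job())"
```

```text
the job is handed in; nothing more can be done
None
```

The job is handed in: the keeper is latched, and the lid is snapped home and still held under about 17 N of downward push. The sachets and loupe were left alone. I saw only the near clip on the last picture; the far one is inferred from the snap in the force readings and the lid sitting level.

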